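# Show which glass nugget goes into which cup

### The job

A colleague is about to complete the sample tray and needs to be shown the missing piece and its place. Point with the fingertips at the loose red glass nugget on the bench, from about two to four centimetres straight above it, and hold there for two full seconds; then go up and across and point in the same way at the one empty cup of the tray for two full seconds, and finish still pointing there. Touch none of the nuggets, the cups, the tray or the tools lying by, and stay well up on the way between, so that no other nugget or cup is pointed at.

Things in the scene. Friction and masses are not known exactly. Their poses are not given: they have to be found in the camera images.
- red_nugget: loose red glass nugget, flat-backed dome 22 mm across and 9 mm high, lying on the bench; origin at the centre of its underside, z up. The three loose nuggets lie at least 60 mm apart, centre to centre; which lies where varies
- blue_nugget: loose blue glass nugget, 24 mm across, 10 mm high, on the bench; origin at the centre of its underside
- white_nugget: loose white glass nugget, 21 mm across, 9 mm high, on the bench; origin at the centre of its underside
- tray: sample tray, fixed to the bench: light wooden board 85 (x) x 215 (y) x 12 mm, origin at the centre of its underside; its three black cups stand in a row along its y axis, 65 mm apart, the middle one at its centre. Which cup is the empty one varies
- empty_cup: the one empty cup of the tray: black, round, 48 mm across, 14 mm high (wall 4 mm, base 4 mm), fixed; origin at the centre of its underside, which lies on the board 12 mm above the bench
- blue_cup: a cup like the empty one, with a blue nugget in it; origin at the centre of its underside
- white_cup: a cup like the empty one, with a white nugget in it; origin at the centre of its underside
- tray_blue_nugget: blue glass nugget, 24 mm across, 9 mm high, lying loose in its cup with its top 1 mm below the rim; origin at the centre of its underside
- tray_white_nugget: white glass nugget, 21 mm across, 9 mm high, lying loose in its cup with its top 1 mm below the rim; origin at the centre of its underside
- marker: felt marker, 14 mm thick, 124 mm long along its y axis, lying on the bench between tray and robot; origin at the middle of its underside
- cutter: brass glass cutter, a rod 13 mm thick, 136 mm long along its y axis, lying on the bench at the left, nearer the robot than the nuggets; origin at the middle of its underside

How it is judged:
By the outcome, as a careful person would: the job done as asked, in the order asked, and still so for the second after the job is handed in, with the robot touching nothing.
It also fails if it takes over 40 s, if anything falls off the work surface, if the arm or the gripper's body presses on something with over 40 N, if the wrist force passes 120 N, or if a joint passes its speed limit or range.

### The arm

A 6-joint arm with a two-finger parallel gripper is mounted at the origin on a cart in front of the work surface, level with it; the furniture and walls round the work are solid. World frame = base frame: x ahead of the robot, y to its left, z up, the work surface at z = 0. Lengths are in m, angles in rad, forces in N, time in s.
With the tool pointing down it reaches from about 0.35 to 0.725 m from the base axis. Payload 4.3 kg.
Tool frame: the origin (TCP) lies midway between the tips of the shut fingers; the grasp point (between the pads) lies 19 mm behind it (ctrl.pinch_z is the distance from the TCP to the grasp point, in m); x points along the fingers, y is the direction in which the jaws open and shut, and the axes are right-handed (so a half turn about x gives the same grasp; the last joint's range is limited). The gripper opens to 85 mm and grips with 20 to 120 N. Pads are 22 mm wide; open, the fingers measure 114 mm over their backs; the gripper's body (76 mm by 85 mm) begins 54 mm behind the grasp point. The pads swing forward as they close: fully open they stand 13 mm farther back than shut.
Start: joints at [-1.382, 0.377, 0.081, 1.274, 0, 1.46], TCP at [0.169, -0.55, 0.231] pointing down, gripper open.
Joint ranges: [-2.72, 2.72], [-0.84, 1.66], [-1.02, 1.22], [-1.77, 2.12], [-1.37, 1.28], [-3.14, 3.14]. Speed limits (rad/s): [2.57, 2.57, 3.14, 3.14, 3.14, 3.14].

### API

Orientations are given as a unit quaternion [x, y, z, w].
In Python, from station import ctrl gives the robot as it stands.
- The arm moves only by the tool servo_tool, never from a script. Its argument "increments" is one flat list of numbers, 7 for each row, row after row: the shift along the tool's x, y, z in units of 30 mm (1.0 is 30 mm), then the turn, a rotation vector about the tool's x, y, z in units of 10 degrees (1.0 is 10 degrees), then the opening, from 0 (shut) to 1 (fully open). A call has exactly 5 rows; each row shifts and turns the commanded pose from where the row before left it, along the tool's axes as they then stand; what a row does not reach is not made up. A row lasts 1/8 s, in which the tool goes at most 62.5 mm and 10.7 degrees, less where a joint would pass 70% of its speed; a pose out of reach is approached as far as the arm can. A call is refused whole if a number of a shift passes 1 or a number of a turn 1, either way. A call with a gripper value outside its range is refused whole. The fingers move at their own pace and stop on an object; the grip force is fixed at half the most. Time passes only in rows, so rows that do not move let the fingers close, or fill a call up. It gives the time, the measured TCP pose, the force and the opening at its end, in the units of the state.
- ctrl.read_state(): the state, without advancing time (a new reading comes with each control period).
- ctrl.grab_frame(name): name is "scene" or "top" or "wrist"; returns the picture (420x560x3 uint8, red, green, blue); there is no depth.
- ctrl.calibration(name): a dict with "fx", "fy", "cx", "cy" (pixels), "pose" (4x4, takes a point from camera to world coordinates); the wrist camera has in their place "hand_eye" (4x4, takes a point from camera to tool coordinates, whose origin is the TCP and whose axes are the tool frame's). Camera axes: x right, y up, looking along -z (the intrinsics and any distortion apply to the point x, -y, -z); pixel columns grow to the right and rows downward; lengths in m; the calibration is good to about 2 mm. A picture is of the moment at which its call begins: read the wrist's pose just before it. calibration takes no time and is no camera call.
- ctrl.hand_in(): hands the job in, once; it reports no verdict.
The state is a dict: "clock": time; "joints": joint angles; "qvel": joint speeds; "joint_efforts": joint torques, N m; "ee_pos": TCP position; "tool_rot": TCP orientation; "ft_force": force on the tool from outside, world axes, zero at the start; "moment": the same for the moment, N m; "opening": finger opening in m.
Only numpy, scipy, OpenCV 4.12 (cv2) and the standard library are available. Lean on these libraries where they do the work, as an engineer would, in place of code of your own. Each camera call takes 0.05 s, during which the arm holds its last target.

## Working session

There is one attempt and no reset: what is moved stays moved. The work goes in short steps, Python scripts to look and compute and a tool call to move; the robot and the scene stay as the last step left them, time stands still between calls to the robot, and variables do not carry over. Pictures are saved under pics/ and viewed, and the job is handed in when it is done.

Besides the shell and the picture viewer there is one more tool, called after "Request:" by a JSON object that holds its "method" and its "body". servo_tool: Moves the arm, as the interface text tells. Its arguments: {"type":"object","properties":{"increments":{"type":"array"}},"required":["increments"]}

```bash
mkdir -p pics; python3 - <<'E'
from station import ctrl
import cv2,numpy as np
np.set_printoptions(precision=4,suppress=True)
s=ctrl.read_state();print(s)
for n in("scene","top"):
    cv2.imwrite(f"pics/{n}0.png",ctrl.grab_frame(n)[...,::-1]);print(ctrl.calibration(n))
print(ctrl.calibration("wrist"))
E
```

```text
{'clock': 0.0, 'joints': array([-1.3823,  0.3781,  0.0796,  1.2744, -0.    ,  1.4605]), 'qvel': array([ 0.0019,  0.0001,  0.    ,  0.0007, -0.0002,  0.0009]), 'joint_efforts': array([  0.0004, -46.3602,  26.9876,   0.0207,  -0.0001,  -0.    ]), 'ee_pos': array([ 0.1692, -0.5489,  0.2303]), 'tool_rot': array([-0.6992, -0.106 ,  0.6993, -0.1045]), 'ft_force': array([ 0.9406, -0.0847,  0.2828]), 'moment': array([-0.0093,  0.0081, -0.0003]), 'opening': 0.08536694231623675}
{'fx': 452.48962885677616, 'fy': 452.48962885677616, 'cx': 275.3121200906645, 'cy': 207.27504316185582, 'pose': array([[-0.7652,  0.268 , -0.5854,  0.0206],
       [-0.6437, -0.3373,  0.6869,  0.5396],
       [-0.0134,  0.9024,  0.4306,  0.4252],
       [ 0.    ,  0.    ,  0.    ,  1.    ]])}
{'fx': 437.3798669899323, 'fy': 437.3798669899323, 'cx': 278.0805365616503, 'cy': 211.4873917089862, 'pose': array([[-0.0251,  0.9959, -0.0873,  0.4526],
       [-0.9996, -0.0263, -0.0134, -0.0707],
       [-0.0156,  0.087 ,  0.9961,  0.895 ],
       [ 0.    ,  0.    ,  0.    ,  1.    ]])}
{'fx': 309.05844633271846, 'fy': 309.05844633271846, 'cx': 284.2954997173375, 'cy': 211.1418503407073, 'hand_eye': array([[ 0.0003,  0.2902, -0.957 , -0.1426],
       [ 1.    ,  0.0005,  0.0005,  0.0002],
       [ 0.0006, -0.957 , -0.2902, -0.0738],
       [ 0.    ,  0.    ,  0.    ,  1.    ]])}
```

View pics/scene0.png

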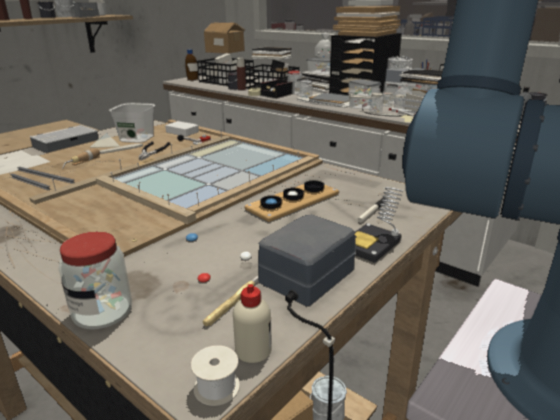

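View pics/top0.png

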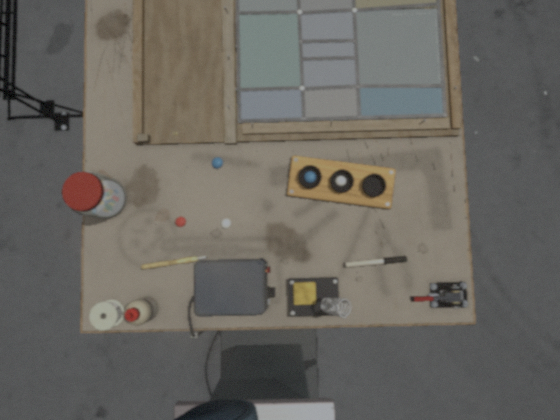

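```bash
cat > h.py <<'E'
import numpy as np
from station import ctrl
def ray(n,u,v,z,tcp=None):
    c=ctrl.calibration(n)
    T=c["pose"]
    d=T[:3,:3]@np.array([(u-c["cx"])/c["fx"],-(v-c["cy"])/c["fy"],-1]);o=T[:3,3]
    return o+d*(z-o[2])/d[2]
E
python3 - <<'E'
from h import *
import cv2
np.set_printoptions(precision=4,suppress=True)
im=cv2.imread("pics/top0.png");s=cv2.imread("pics/scene0.png")
a=cv2.resize(im[140:240,150:250],None,fx=4,fy=4,interpolation=2);b=cv2.resize(im[140:240,290:390],None,fx=4,fy=4,interpolation=2)
b=cv2.resize(im[140:240,300:400],None,fx=4,fy=4,interpolation=2)
cv2.imwrite("pics/c1.png",np.hstack([a,b]))
cv2.imwrite("pics/c2.png",cv2.resize(s[165:300,180:340],None,fx=5,fy=4.4,interpolation=2)[:600])
h=im.astype(int)
for n,q in(("top",im),("scene",s)):
    q=q.astype(int);m=((q[...,2]-q[...,1]>70)&(q[...,2]-q[...,0]>70)).astype(np.uint8)
    _,_,st,ce=cv2.connectedComponentsWithStats(m)
    for i in range(1,len(st)):
        if st[i,4]>15: print(n,st[i],ce[i],ray(n,*ce[i],.0045))
print("cup",ray("top",374,185.5,.026))
for p in[(195,262),(268,262),(268,315),(195,315)]:print("box",ray("top",*p,.1))
for p in[(320,270),(350,320)]:print("iron",ray("top",*p,.1))
E
```

```text
top [177 218   7   7  38] [180.0526 220.8947] [0.5167 0.1424 0.0045]
top [126 309  12  12 101] [131.3465 314.3564] [0.3307 0.2418 0.0045]
scene [201 136   9   4  16] [205.3125 137.5   ] [ 1.1038 -0.3899  0.0045]
scene [  61  232   54   26 1008] [ 87.005  244.1994] [0.7646 0.2093 0.0045]
scene [198 273  12   9  86] [203.5233 276.907 ] [0.5141 0.1444 0.0045]
scene [241 284  19  22 278] [249.7554 294.6115] [0.4224 0.1318 0.0045]
cup [ 0.5759 -0.252   0.026 ]
box [0.4345 0.0928 0.1   ]
box [ 0.4312 -0.0395  0.1   ]
box [ 0.337  -0.0374  0.1   ]
box [0.34   0.0936 0.1   ]
iron [ 0.4146 -0.1329  0.1   ]
iron [ 0.3249 -0.1833  0.1   ]
```

View pics/c1.png

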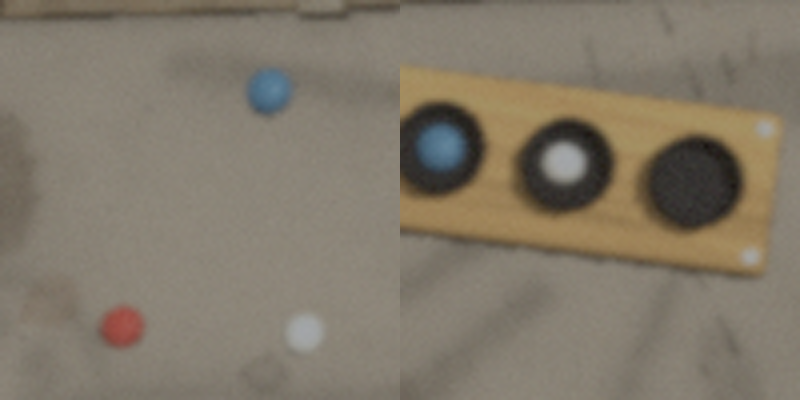

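View pics/c2.png

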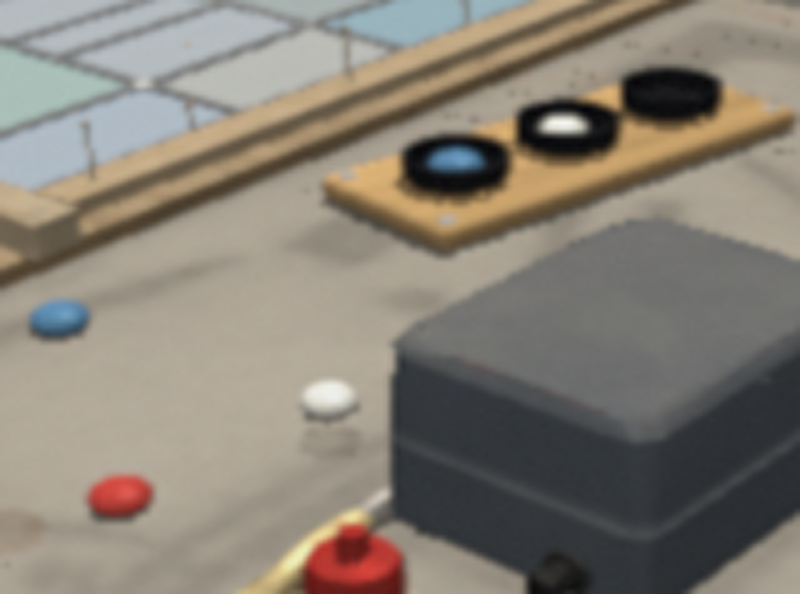

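```bash
cat >> h.py <<'E'
from scipy.spatial.transform import Rotation as R
def plan(way,p=None,q=None):
    """way: list of (xyz, dyaw_deg total world, n rows). prints tool increments per row"""
    s=ctrl.read_state();p=np.array(s["ee_pos"]) if p is None else np.array(p);r=R.from_quat(s["tool_rot"]) if q is None else q
    # tool axes nominal: keep x straight down
    for t,dy,n in way:
        t=np.array(t);d=(t-p)/n
        for i in range(n):
            l=r.inv().apply(d)/.03
            print(np.round(l,2),"turn x %.2f"%(-dy/n/10))
            r=R.from_euler("z",dy/n,degrees=True)*r;p=p+d
        print("--")
E
python3 - <<'E'
from h import *
np.set_printoptions(precision=4,suppress=True)
s=ctrl.read_state();print(R.from_quat(s["tool_rot"]).as_matrix())
for p in[(374,185.75),(310,177),(341.5,181)]:print("cup",ray("top",*p,.026))
for p in[(314.4,186.6),(271,202),(293,194)]:print("cupS",ray("scene",*p,.026))
print(ray("top",180.5,221.75,.0045),ray("top",226,223,.0045),ray("top",217,162.5,.0045))
# box near-top corner in scene; front bottom
for z in(.06,.08,.1,.12,.14):print(z,ray("scene",308,264,z),ray("top",195,262,z),ray("scene",260,243,z),"TL")
E
```

```text
[[-0.0004  0.2943 -0.9557]
 [ 0.0018 -0.9557 -0.2943]
 [-1.     -0.0018 -0.0002]]
cup [ 0.5753 -0.2519  0.026 ]
cup [ 0.5965 -0.1248  0.026 ]
cup [ 0.5867 -0.1875  0.026 ]
cupS [ 0.5639 -0.2352  0.026 ]
cupS [ 0.5869 -0.1113  0.026 ]
cupS [ 0.5763 -0.1727  0.026 ]
[0.5149 0.1415 0.0045] [0.5099 0.0482 0.0045] [0.6357 0.065  0.0045]
0.06 [0.3535 0.0762 0.06  ] [0.4335 0.101  0.06  ] [0.4504 0.0745 0.06  ] TL
0.08 [0.3352 0.1016 0.08  ] [0.434  0.0969 0.08  ] [0.4269 0.1    0.08  ] TL
0.1 [0.317  0.1269 0.1   ] [0.4345 0.0928 0.1   ] [0.4033 0.1254 0.1   ] TL
0.12 [0.2988 0.1523 0.12  ] [0.4349 0.0886 0.12  ] [0.3798 0.1509 0.12  ] TL
0.14 [0.2805 0.1777 0.14  ] [0.4354 0.0845 0.14  ] [0.3562 0.1764 0.14  ] TL
```

```bash
python3 - <<'E'
from h import *
plan([((.45,-.30,.25),30,15),((.46,.10,.25),0,15),((.515,.142,.25),0,3)])
E
```

```text
[-0.04 -0.35 -0.76] turn x -0.20
[-0.04 -0.32 -0.77] turn x -0.20
[-0.04 -0.29 -0.78] turn x -0.20
[-0.04 -0.26 -0.79] turn x -0.20
[-0.04 -0.24 -0.8 ] turn x -0.20
[-0.04 -0.21 -0.81] turn x -0.20
[-0.04 -0.18 -0.81] turn x -0.20
[-0.04 -0.15 -0.82] turn x -0.20
[-0.04 -0.12 -0.82] turn x -0.20
[-0.04 -0.09 -0.83] turn x -0.20
[-0.04 -0.06 -0.83] turn x -0.20
[-0.04 -0.04 -0.83] turn x -0.20
[-0.04 -0.01 -0.83] turn x -0.20
[-0.04  0.02 -0.83] turn x -0.20
[-0.04  0.05 -0.83] turn x -0.20
--
[ 0.   -0.59 -0.67] turn x 0.00
[ 0.   -0.59 -0.67] turn x 0.00
[ 0.   -0.59 -0.67] turn x 0.00
[ 0.   -0.59 -0.67] turn x 0.00
[ 0.   -0.59 -0.67] turn x 0.00
[ 0.   -0.59 -0.67] turn x 0.00
[ 0.   -0.59 -0.67] turn x 0.00
[ 0.   -0.59 -0.67] turn x 0.00
[ 0.   -0.59 -0.67] turn x 0.00
[ 0.   -0.59 -0.67] turn x 0.00
[ 0.   -0.59 -0.67] turn x 0.00
[ 0.   -0.59 -0.67] turn x 0.00
[ 0.   -0.59 -0.67] turn x 0.00
[ 0.   -0.59 -0.67] turn x 0.00
[ 0.   -0.59 -0.67] turn x 0.00
--
[-0.    0.13 -0.76] turn x 0.00
[-0.    0.13 -0.76] turn x 0.00
[-0.    0.13 -0.76] turn x 0.00
--
```

Request:
{"method": "servo_tool", "body": {"increments": [-0.04,-0.35,-0.76,-0.2,0,0,0,-0.04,-0.32,-0.77,-0.2,0,0,0,-0.04,-0.29,-0.78,-0.2,0,0,0,-0.04,-0.26,-0.79,-0.2,0,0,0,-0.04,-0.24,-0.8,-0.2,0,0,0]}}

```text
clock: 0.72
ee_pos: [0.2632, -0.4655, 0.2369]
tool_rot: [-0.687, -0.167, 0.687, -0.166]
ft_force: [1.8, -1.1, 0.2]
opening: 0.0
```

Request:
{"method": "servo_tool", "body": {"increments": [-0.04,-0.21,-0.81,-0.2,0,0,0,-0.04,-0.18,-0.81,-0.2,0,0,0,-0.04,-0.15,-0.82,-0.2,0,0,0,-0.04,-0.12,-0.82,-0.2,0,0,0,-0.04,-0.09,-0.83,-0.2,0,0,0]}}

```text
clock: 1.35
ee_pos: [0.3566, -0.3828, 0.2429]
tool_rot: [-0.67, -0.226, 0.67, -0.225]
ft_force: [-1.0, 0.0, 0.2]
opening: -0.0003
```

Tracking is good.

Request:
{"method": "servo_tool", "body": {"increments": [-0.04,-0.06,-0.83,-0.2,0,0,0,-0.04,-0.04,-0.83,-0.2,0,0,0,-0.04,-0.01,-0.83,-0.2,0,0,0,-0.04,0.02,-0.83,-0.2,0,0,0,-0.04,0.05,-0.83,-0.2,0,0,0]}}

```text
clock: 1.98
ee_pos: [0.4497, -0.3, 0.2488]
tool_rot: [-0.648, -0.283, 0.648, -0.283]
ft_force: [0.8, 0.6, -0.3]
opening: 0.0002
```

Request:
{"method": "servo_tool", "body": {"increments": [0,-0.59,-0.67,0,0,0,0,0,-0.59,-0.67,0,0,0,0,0,-0.59,-0.67,0,0,0,0,0,-0.59,-0.67,0,0,0,0,0,-0.59,-0.67,0,0,0,0]}}

```text
clock: 2.6
ee_pos: [0.4526, -0.1659, 0.2488]
tool_rot: [-0.648, -0.283, 0.648, -0.282]
ft_force: [0.2, 0.8, -0.1]
opening: -0.0002
```

Request:
{"method": "servo_tool", "body": {"increments": [0,-0.59,-0.67,0,0,0,0,0,-0.59,-0.67,0,0,0,0,0,-0.59,-0.67,0,0,0,0,0,-0.59,-0.67,0,0,0,0,0,-0.59,-0.67,0,0,0,0]}}

```text
clock: 3.22
ee_pos: [0.4561, -0.0321, 0.2489]
tool_rot: [-0.648, -0.283, 0.648, -0.282]
ft_force: [0.0, -0.0, 0.9]
opening: -0.0001
```

Request:
{"method": "servo_tool", "body": {"increments": [0,-0.59,-0.67,0,0,0,0,0,-0.59,-0.67,0,0,0,0,0,-0.59,-0.67,0,0,0,0,0,-0.59,-0.67,0,0,0,0,0,-0.59,-0.67,0,0,0,0]}}

```text
clock: 3.85
ee_pos: [0.4596, 0.1017, 0.2489]
tool_rot: [-0.648, -0.283, 0.648, -0.283]
ft_force: [0.4, 1.0, 0.4]
opening: 0.0002
```

Request:
{"method": "servo_tool", "body": {"increments": [0,0.13,-0.76,0,0,0,0,0,0.13,-0.76,0,0,0,0,0,0.13,-0.76,0,0,0,0,0,0,0,0,0,0,0,0,0,0,0,0,0,0]}}

```text
clock: 4.47
ee_pos: [0.5144, 0.1426, 0.2489]
tool_rot: [-0.648, -0.283, 0.649, -0.283]
ft_force: [-0.9, -0.4, -0.3]
opening: -0.0002
```

```bash
cat >> h.py <<'E'
def wray(u,v,z,s):
    c=ctrl.calibration("wrist");T=np.eye(4);T[:3,:3]=R.from_quat(s["tool_rot"]).as_matrix();T[:3,3]=s["ee_pos"];T=T@c["hand_eye"]
    d=T[:3,:3]@np.array([(u-c["cx"])/c["fx"],-(v-c["cy"])/c["fy"],-1]);o=T[:3,3]
    return o+d*(z-o[2])/d[2]
E
python3 - <<'E'
from h import *
import cv2
s=ctrl.read_state();im=ctrl.grab_frame("wrist")
cv2.imwrite("pics/w1.png",im[...,::-1]);print(s["clock"],s["ee_pos"],s["joints"],R.from_quat(s["tool_rot"]).as_matrix()[:,0])
q=im.astype(int);m=((q[...,0]-q[...,1]>70)&(q[...,0]-q[...,2]>70)).astype(np.uint8)
_,_,st,ce=cv2.connectedComponentsWithStats(m)
for i in range(1,len(st)):
    if st[i,4]>30: print(st[i],ce[i],wray(*ce[i],.004,s))
E
```

```text
4.475 [0.51438386 0.1426485  0.24887314] [ 1.51848115e-01  2.89806582e-01  1.97492447e-03  1.28443107e+00
 -3.26120161e-04  2.47106369e+00] [-1.40019749e-03 -5.44183165e-04 -9.99998872e-01]
[ 157    0   92   68 5158] [203.0308259  29.2107406] [0.56187205 0.32690571 0.004     ]
[278 170  17  16 216] [285.52314815 177.44907407] [0.51566786 0.14226486 0.004     ]
[109 242  28  25 491] [122.69857434 254.24032587] [0.2799354  0.21605431 0.004     ]
```

View pics/w1.png

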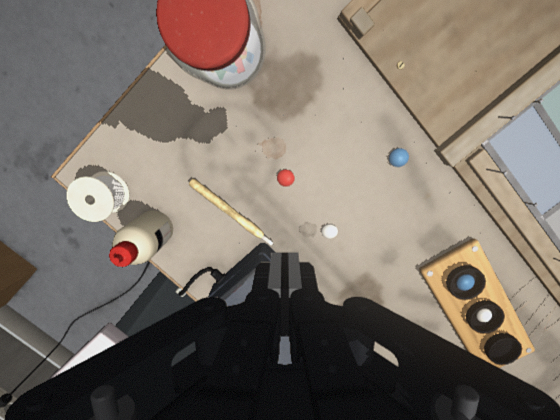

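Request:
{"method": "servo_tool", "body": {"increments": [0.7,0,0,0,0,0,0,0.9,0,-0.04,0,0,0,0,0.9,0,0,0,0,0,0,0.9,0,0,0,0,0,0,0.9,0,0,0,0,0,0]}}

```text
clock: 5.15
ee_pos: [0.5153, 0.1433, 0.1198]
tool_rot: [0.648, 0.282, -0.648, 0.282]
ft_force: [0.3, 0.0, 0.4]
opening: -0.0
```

```bash
python3 - <<'E'
from h import *
s=ctrl.read_state();print(s["clock"],s["ee_pos"],s["ft_force"])
import copy
t=dict(s);t["ee_pos"]=np.array([.5144,.14265,.2489]);t["tool_rot"]=[-0.648,-0.283,0.6485,-0.283]
print(wray(502,348,.026,t),wray(486,316,.026,t))
E
```

```text
5.15 [0.51530328 0.14325596 0.11976362] [0.25962448 0.00411714 0.43308728]
[ 0.57779094 -0.24509924  0.026     ] [ 0.58985282 -0.18379329  0.026     ]
```

Request:
{"method": "servo_tool", "body": {"increments": [0.8,0.02,0.02,0,0,0,0,0.8,0,0,0,0,0,0,0.6,0,0,0,0,0,0,0.35,0,0,0,0,0,0,0.15,0,0,0,0,0,0]}}

```text
clock: 5.78
ee_pos: [0.5156, 0.1427, 0.0391]
tool_rot: [-0.648, -0.283, 0.648, -0.283]
ft_force: [-0.2, 0.1, 0.4]
opening: -0.0003
```

```bash
python3 - <<'E'
from h import *
import cv2
s=ctrl.read_state();print(s["clock"],s["ee_pos"],s["ft_force"])
a=ctrl.grab_frame("scene")[...,::-1];b=ctrl.grab_frame("wrist")[...,::-1]
cv2.imwrite("pics/p1.png",np.hstack([cv2.resize(a[200:350,120:320],(400,300)),cv2.resize(b,(400,300))]))
E
```

```text
5.775 [0.51555261 0.14268773 0.03909184] [-0.21101227  0.1115776   0.41240029]
```

View pics/p1.png

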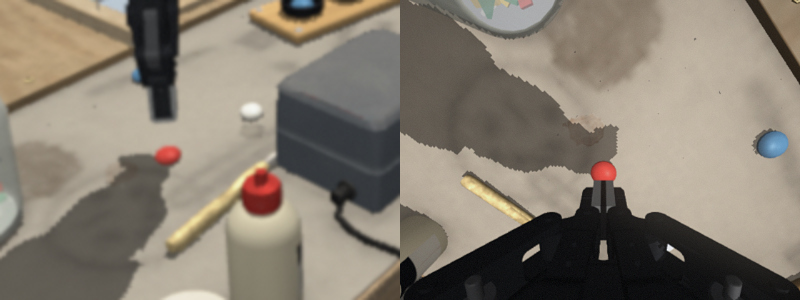

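The fingertips are right above the red nugget: the left picture has the tip at (163,118) and the nugget at (168,155). Now I hold.

Request:
{"method": "servo_tool", "body": {"increments": [0,0,0,0,0,0,0,0,0,0,0,0,0,0,0,0,0,0,0,0,0,0,0,0,0,0,0,0,0,0,0,0,0,0,0]}}

```text
clock: 6.5
ee_pos: [0.516, 0.143, 0.0393]
tool_rot: [0.648, 0.283, -0.648, 0.283]
ft_force: [-0.2, -0.2, -0.3]
opening: -0.0002
```

Request:
{"method": "servo_tool", "body": {"increments": [0,0,0,0,0,0,0,0,0,0,0,0,0,0,0,0,0,0,0,0,0,0,0,0,0,0,0,0,0,0,0,0,0,0,0]}}

```text
clock: 7.12
ee_pos: [0.516, 0.143, 0.0392]
tool_rot: [-0.648, -0.283, 0.648, -0.283]
ft_force: [-0.1, 0.6, 0.6]
opening: -0.0
```

Request:
{"method": "servo_tool", "body": {"increments": [0,0,0,0,0,0,0,0,0,0,0,0,0,0,0,0,0,0,0,0,0,0,0,0,0,0,0,0,0,0,0,0,0,0,0]}}

```text
clock: 7.75
ee_pos: [0.516, 0.143, 0.0393]
tool_rot: [-0.648, -0.283, 0.648, -0.283]
ft_force: [-0.2, -0.2, -0.6]
opening: -0.0003
```

Request:
{"method": "servo_tool", "body": {"increments": [0,0,0,0,0,0,0,0,0,0,0,0,0,0,0,0,0,0,0,0,0,0,0,0,0,0,0,0,0,0,0,0,0,0,0]}}

```text
clock: 8.38
ee_pos: [0.516, 0.143, 0.0393]
tool_rot: [-0.648, -0.283, 0.648, -0.283]
ft_force: [-0.0, -0.4, -0.4]
opening: -0.0
```

```bash
python3 - <<'E'
from h import *
plan([((.5155,.142,.25),0,10),((.46,.10,.25),0,3),((.46,-.27,.25),0,15),((.576,-.250,.25),0,5)])
E
```

```text
[-0.7  0.   0. ] turn x 0.00
[-0.7  0.   0. ] turn x 0.00
[-0.7  0.   0. ] turn x 0.00
[-0.7  0.   0. ] turn x 0.00
[-0.7  0.   0. ] turn x 0.00
[-0.7  0.   0. ] turn x 0.00
[-0.7  0.   0. ] turn x 0.00
[-0.7  0.   0. ] turn x 0.00
[-0.7  0.   0. ] turn x 0.00
[-0.7  0.   0. ] turn x 0.00
--
[ 0.   -0.13  0.76] turn x 0.00
[ 0.   -0.13  0.76] turn x 0.00
[ 0.   -0.13  0.76] turn x 0.00
--
[0.   0.56 0.6 ] turn x 0.00
[0.   0.56 0.6 ] turn x 0.00
[0.   0.56 0.6 ] turn x 0.00
[0.   0.56 0.6 ] turn x 0.00
[0.   0.56 0.6 ] turn x 0.00
[0.   0.56 0.6 ] turn x 0.00
[0.   0.56 0.6 ] turn x 0.00
[0.   0.56 0.6 ] turn x 0.00
[0.   0.56 0.6 ] turn x 0.00
[0.   0.56 0.6 ] turn x 0.00
[0.   0.56 0.6 ] turn x 0.00
[0.   0.56 0.6 ] turn x 0.00
[0.   0.56 0.6 ] turn x 0.00
[0.   0.56 0.6 ] turn x 0.00
[0.   0.56 0.6 ] turn x 0.00
--
[ 0.    0.48 -0.62] turn x 0.00
[ 0.    0.48 -0.62] turn x 0.00
[ 0.    0.48 -0.62] turn x 0.00
[ 0.    0.48 -0.62] turn x 0.00
[ 0.    0.48 -0.62] turn x 0.00
--
```

Request:
{"method": "servo_tool", "body": {"increments": [-0.7,0,0,0,0,0,0,-0.7,0,0,0,0,0,0,-0.7,0,0,0,0,0,0,-0.7,0,0,0,0,0,0,-0.7,0,0,0,0,0,0]}}

```text
clock: 9.0
ee_pos: [0.5159, 0.143, 0.1449]
tool_rot: [-0.648, -0.283, 0.648, -0.283]
ft_force: [-0.2, -0.3, -0.2]
opening: -0.0
```

Request:
{"method": "servo_tool", "body": {"increments": [-0.7,0,0,0,0,0,0,-0.7,0,0,0,0,0,0,-0.7,0,0,0,0,0,0,-0.7,0,0,0,0,0,0,-0.7,0,0,0,0,0,0]}}

```text
clock: 9.62
ee_pos: [0.5158, 0.143, 0.2499]
tool_rot: [-0.648, -0.283, 0.648, -0.283]
ft_force: [0.2, 0.1, -0.0]
opening: -0.0003
```

Request:
{"method": "servo_tool", "body": {"increments": [0,-0.13,0.76,0,0,0,0,0,-0.13,0.76,0,0,0,0,0,-0.13,0.76,0,0,0,0,0,0.56,0.6,0,0,0,0,0,0.56,0.6,0,0,0,0]}}

```text
clock: 10.25
ee_pos: [0.4606, 0.051, 0.2494]
tool_rot: [0.648, 0.283, -0.648, 0.283]
ft_force: [1.0, 0.6, -1.2]
opening: 0.0
```

Request:
{"method": "servo_tool", "body": {"increments": [0,0.56,0.6,0,0,0,0,0,0.56,0.6,0,0,0,0,0,0.56,0.6,0,0,0,0,0,0.56,0.6,0,0,0,0,0,0.56,0.6,0,0,0,0]}}

```text
clock: 10.88
ee_pos: [0.4611, -0.0723, 0.2493]
tool_rot: [0.648, 0.283, -0.648, 0.283]
ft_force: [0.0, -0.0, 0.4]
opening: -0.0002
```

Request:
{"method": "servo_tool", "body": {"increments": [0,0.56,0.6,0,0,0,0,0,0.56,0.6,0,0,0,0,0,0.56,0.6,0,0,0,0,0,0.56,0.6,0,0,0,0,0,0.56,0.6,0,0,0,0]}}

```text
clock: 11.5
ee_pos: [0.4615, -0.1954, 0.2493]
tool_rot: [-0.648, -0.283, 0.648, -0.283]
ft_force: [0.2, 0.4, 0.4]
opening: -0.0002
```

Request:
{"method": "servo_tool", "body": {"increments": [0,0.56,0.6,0,0,0,0,0,0.56,0.6,0,0,0,0,0,0.56,0.6,0,0,0,0,0,0.48,-0.62,0,0,0,0,0,0.48,-0.62,0,0,0,0]}}

```text
clock: 12.12
ee_pos: [0.5085, -0.2613, 0.2492]
tool_rot: [-0.648, -0.282, 0.648, -0.282]
ft_force: [0.1, -0.3, 0.3]
opening: 0.0
```

Request:
{"method": "servo_tool", "body": {"increments": [0,0.48,-0.62,0,0,0,0,0,0.48,-0.62,0,0,0,0,0,0.48,-0.62,0,0,0,0,0,0,0,0,0,0,0,0,0,0,0,0,0,0]}}

```text
clock: 12.75
ee_pos: [0.5773, -0.2493, 0.2491]
tool_rot: [-0.648, -0.283, 0.648, -0.282]
ft_force: [-0.5, 0.4, 0.0]
opening: -0.0001
```

```bash
python3 - <<'E'
from h import *
import cv2
s=ctrl.read_state();im=ctrl.grab_frame("wrist")[...,::-1]
print(s["clock"],list(s["ee_pos"]),list(s["tool_rot"]))
cv2.imwrite("pics/w2.png",im);cv2.imwrite("pics/w2c.png",cv2.resize(im[120:270,210:410],(800,600),interpolation=2))
E
```

```text
12.75 [np.float64(0.5772510100113744), np.float64(-0.24933063510510683), np.float64(0.24912402176287568)] [np.float64(-0.647897946848506), np.float64(-0.2827509295755571), np.float64(0.6484414608959507), np.float64(-0.2824957240114868)]
```

View pics/w2.png

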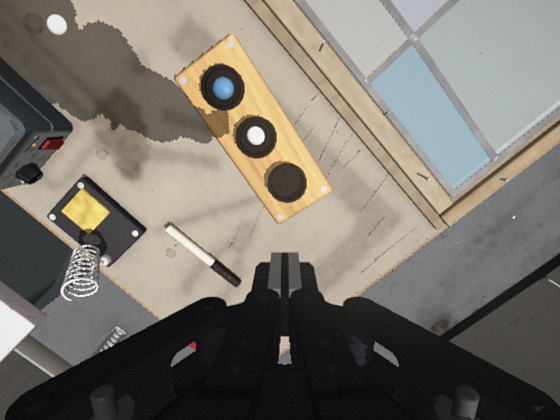

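View pics/w2c.png

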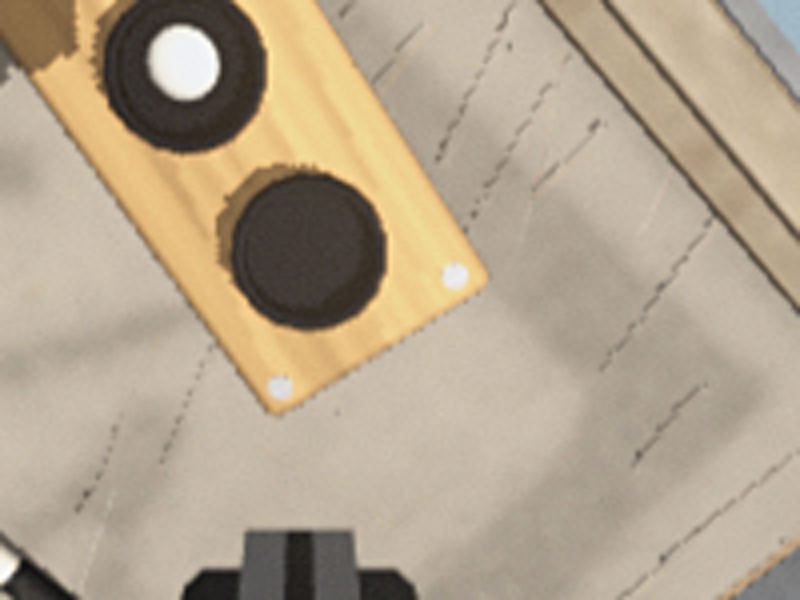

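The empty cup is the last in the row, with its rim centred near (287,183) in the wrist picture.

```bash
python3 - <<'E'
from h import *
s=ctrl.read_state();print(s["ee_pos"],s["clock"],wray(287.25,182.75,.025,s))
c=wray(287.25,182.75,.025,s);c=.6*c+.4*np.array([.5755,-.2519,0]);print(c)
plan([((c[0],c[1],.056),0,10)])
E
```

```text
[ 0.57708554 -0.249451    0.24931766] 12.8 [ 0.57828409 -0.25300821  0.025     ]
[ 0.57717045 -0.25256492  0.015     ]
[0.64 0.01 0.01] turn x 0.00
[0.64 0.01 0.01] turn x 0.00
[0.64 0.01 0.01] turn x 0.00
[0.64 0.01 0.01] turn x 0.00
[0.64 0.01 0.01] turn x 0.00
[0.64 0.01 0.01] turn x 0.00
[0.64 0.01 0.01] turn x 0.00
[0.64 0.01 0.01] turn x 0.00
[0.64 0.01 0.01] turn x 0.00
[0.64 0.01 0.01] turn x 0.00
--
```

Request:
{"method": "servo_tool", "body": {"increments": [0.6,0.04,0.04,0,0,0,0,0.8,0.03,0.03,0,0,0,0,0.8,0,0,0,0,0,0,0.8,0,0,0,0,0,0,0.8,0,0,0,0,0,0]}}

```text
clock: 13.42
ee_pos: [0.577, -0.2526, 0.135]
tool_rot: [-0.648, -0.282, 0.648, -0.282]
ft_force: [0.3, -0.3, 0.3]
opening: -0.0002
```

Request:
{"method": "servo_tool", "body": {"increments": [0.8,0,0,0,0,0,0,0.7,0,0,0,0,0,0,0.6,0,0,0,0,0,0,0.4,0,0,0,0,0,0,0.2,0,0,0,0,0,0]}}

```text
clock: 14.05
ee_pos: [0.5773, -0.2523, 0.054]
tool_rot: [-0.648, -0.283, 0.648, -0.282]
ft_force: [0.0, 0.4, -0.3]
opening: -0.0003
```

```bash
python3 - <<'E'
from h import *
import cv2
s=ctrl.read_state();print(s["clock"],s["ee_pos"],s["ft_force"])
a=ctrl.grab_frame("scene")[...,::-1];b=ctrl.grab_frame("wrist")[...,::-1]
cv2.imwrite("pics/p2.png",np.hstack([cv2.resize(a[120:270,220:420],(400,300)),cv2.resize(b,(400,300))]))
E
```

```text
14.05 [ 0.57729859 -0.25233414  0.05395881] [ 0.00688098  0.35441788 -0.26336909]
```

View pics/p2.png

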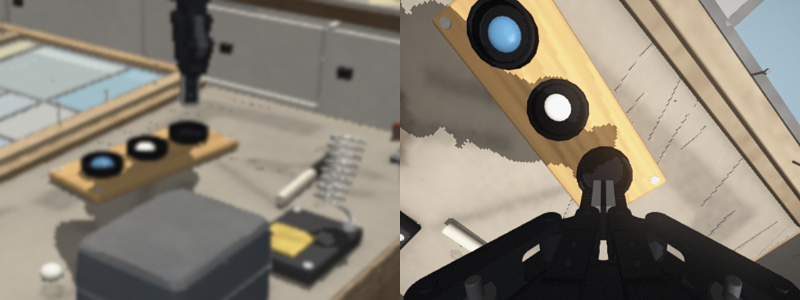

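The tip is at (190,103) in the left picture, over the empty cup at (188,130), with clear space between them. Now I hold.

Request:
{"method": "servo_tool", "body": {"increments": [0,0,0,0,0,0,0,0,0,0,0,0,0,0,0,0,0,0,0,0,0,0,0,0,0,0,0,0,0,0,0,0,0,0,0]}}

```text
clock: 14.78
ee_pos: [0.578, -0.2523, 0.0544]
tool_rot: [0.648, 0.283, -0.648, 0.283]
ft_force: [0.1, -0.6, -0.3]
opening: -0.0004
```

Request:
{"method": "servo_tool", "body": {"increments": [0,0,0,0,0,0,0,0,0,0,0,0,0,0,0,0,0,0,0,0,0,0,0,0,0,0,0,0,0,0,0,0,0,0,0]}}

```text
clock: 15.4
ee_pos: [0.5779, -0.2523, 0.0543]
tool_rot: [-0.648, -0.283, 0.648, -0.283]
ft_force: [0.1, 0.4, 0.2]
opening: 0.0002
```

Request:
{"method": "servo_tool", "body": {"increments": [0,0,0,0,0,0,0,0,0,0,0,0,0,0,0,0,0,0,0,0,0,0,0,0,0,0,0,0,0,0,0,0,0,0,0]}}

```text
clock: 16.02
ee_pos: [0.5779, -0.2523, 0.0543]
tool_rot: [-0.648, -0.283, 0.648, -0.283]
ft_force: [-0.1, 0.3, -0.2]
opening: -0.0002
```

Request:
{"method": "servo_tool", "body": {"increments": [0,0,0,0,0,0,0,0,0,0,0,0,0,0,0,0,0,0,0,0,0,0,0,0,0,0,0,0,0,0,0,0,0,0,0]}}

```text
clock: 16.65
ee_pos: [0.5779, -0.2523, 0.0543]
tool_rot: [-0.648, -0.283, 0.648, -0.283]
ft_force: [0.0, 0.0, -1.4]
opening: -0.0004
```

```bash
python3 - <<'E'
from h import *
s=ctrl.read_state();print(s["clock"],s["ee_pos"],s["ft_force"],ctrl.hand_in())
E
```

```text
the job is handed in; nothing more can be done
16.65 [ 0.57794003 -0.25231408  0.05431323] [ 5.53531608e-04  1.79399403e-02 -1.36323817e+00] None
```

The job is done and handed in at 16.7 s. With the fingers shut, I pointed at the red nugget from about 30 mm above its top for 2.6 s. I then went up and across at z ≈ 0.25 m, keeping to the robot's side of the nuggets and tray. I finished pointing at the empty cup, the one at the tray's far right, from about 28 mm above its rim, and held there 2.6 s until hand-in.

- **Contact:** the wrist force readings stayed at noise level, up to about 2 N, and the pictures at both pointing spots showed clear space under the fingertips.
- **Position:** the wrist and top cameras agreed to about 1 mm on the nugget and 3 mm on the empty cup.
- **Disagreement:** the scene camera put the cups about 15–20 mm off from the other two cameras. I did not use it for the cup position. I did not find the cause; it may be lens distortion or my rough reading of the far rims.

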